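# Load and close the curing box

### The arm

A 6-joint arm with a two-finger parallel gripper is mounted at the origin on the work surface. World frame = base frame: x ahead of the robot, y to its left, z up, the work surface at z = 0. Lengths are in m, angles in rad, forces in N, time in s.
With the tool pointing down it reaches from about 0.375 to 0.925 m from the base axis. Payload 5.7 kg.
Tool frame: the origin (TCP) lies midway between the tips of the shut fingers; the grasp point (between the pads) lies 19 mm behind it; z points along the fingers, x is the direction in which the jaws open and shut, and the axes are right-handed (so a half turn about z gives the same grasp; the last joint's range is limited). The gripper opens to 88 mm and grips with 3 to 60 N. Pads are 20 mm wide; open, the fingers measure 115 mm over their backs; the gripper's body (75 mm by 178 mm) begins 61 mm behind the grasp point.
Start: joints at [1.174, 0.359, 1.51, -0, 1.272, -0.115], TCP at [0.167, 0.576, 0.223] pointing down, gripper open.
Joint ranges: [-2.97, 2.97], [-1.01, 2.36], [0.21, 2.38], [-0.96, 4.11], [0.2, 2.71], [-2.98, 2.98]. Speed limits (rad/s): [2.39, 2.39, 3.14, 3.14, 3.14, 3.14].

### API

Orientations are given as a unit quaternion [x, y, z, w].
In Python, from bench import move_ptp, servo_line, goto_joints, move_gripper, sleep, inverse_kinematics, capture, PlanningError, close_job, spot_in, silhouettes, current_clock, current_joint_pos, current_qvel, current_joint_torque, current_position, current_orientation, current_force, current_torque, current_finger_gap gives the robot as it stands. Calls block until the motion is done:
- move_ptp(position, orientation): joint-space move of the TCP to a pose.
- servo_line(position, orientation=None, rate=0.15, contact_N=None): straight line of the TCP; orientation=None keeps the orientation; rate is the mean speed in m/s. With contact_N (N) it stops when the force on the tool has changed by that much, and returns True; else False.
- goto_joints(angles): joint-space move.
- move_gripper(opening): finger opening in m; the grip force is fixed at half the most; returns when the fingers have stopped.
- sleep(seconds).
- inverse_kinematics(position, orientation): joint angles nearest the present ones, or None.
- capture(name): name is "side" or "top" or "wrist"; returns a dict with "image" (400x640x3 uint8, blue, green, red), "range_z" (400x640 float32, m along the optical axis (not along the pixel's ray), 0 where there is no reading), "intrinsics" (3x3 intrinsics, pixels), "k1" (the pictures are not rectified: a ray, as slopes to the right and down, at radius r is drawn at 1 + k1 r^2 times it, then the intrinsics apply), "R" (3x3) and "t" (3): a world point X has camera coordinates R X + t. Camera axes: x right, y down, z forward; pixel columns grow to the right and rows downward; lengths in m; the calibration is good to about 2 mm. A picture is of the moment at which its call begins.
A pose or a line that the arm cannot do raises PlanningError and nothing moves.
- close_job(): hands the job in, once; it reports no verdict.
Trained networks look in the newest picture that a camera, given by its name, has taken for a name from the list of things; names that differ only in an ending like _2 or _b are one class to them, and where a whole thing is asked for, a point or a joint stands for the part that bears it (a point fixed in the world has none). Each returns a list of dicts, best first, with "conf" (0 to 1); they miss things now and then, are a little off and sometimes report something else, mostly with a low value. They report only what shows in the picture. A call takes as long as a camera call. They do not tell look-alikes from the thing itself.
- spot_in(camera, query): "xy" ([column, row] in pixels, amid what is visible of it).
- silhouettes(camera, query): "region" (400x640 bool, what is visible of it) and "xy" ([column, row] in pixels, amid what is visible of it).
Readings, each from a call of its own:
- current_clock(): time.
- current_joint_pos(): joint angles.
- current_qvel(): joint speeds.
- current_joint_torque(): joint torques, N m.
- current_position(): TCP position.
- current_orientation(): TCP orientation.
- current_force(): force on the tool from outside, world axes, zero at the start.
- current_torque(): the same for the moment, N m.
- current_finger_gap(): finger opening in m.
Only numpy, scipy, OpenCV 4.12 (cv2) and the standard library are available. Lean on these libraries where they do the work, as an engineer would, in place of code of your own. Each camera call takes 0.05 s, during which the arm holds its last target.

### The job

Get the curing box on the bench ready to run: with the fingertips, push the tray of printed parts fully home into its bay, then push the sliding cover across until it is fully closed over the bay. Slide the tray only, never lift it, and leave the jar, the cup and the loose printed spool where they stand.

Things in the scene. Friction and masses are not known exactly. Their poses are not given: they have to be found in the camera images.
- curebox: Fixed grey curing box, 160 mm deep (x), 350 wide (y from -100 to 250), 85 high; yaw varies. Origin at bench height in the middle of the bay mouth, in the box's front plane; +x points into the bay (away from the robot), +y left as the robot sees it, z up. Bay: y -78 to 78 mm. Solid control half with a screen: y 78 to 250 mm. Flat top at z 85 mm; two guides on it at x 5 and 155 mm reach z 93 mm.
- bay_mouth (a point): Middle of the bay mouth in the box's front plane, 40 mm above the bench; axes as the box. The bay's back stop is 130 mm further in; a lintel closes the mouth above z 72 mm. The bay floor (6 mm high) runs on 120 mm in front as a loading ledge, between side rails 20 mm high and 9 mm thick. The tray is home when its front face is flush here.
- tray: Loose black tray carrying a grid of small printed parts, 130 mm deep (x), 150 wide (y), about 0.3 kg, lying partly in the bay on its floor. Origin at the centre of its underside (6 mm above the bench); axes as the box. Its upright front plate is 6 mm thick, 150 wide, 58 high (top 64 mm above the bench) and overtops the parts. Slides with a few newtons of force, 3 mm of play each side.
- tray_face (a point): Centre of the flat outer face of the tray's front plate, 40 mm above the bench; -x points out towards the robot. Starts 50 to 95 mm in front of the bay mouth.
- cover (a joint): Sliding cover (black frame, amber window, 136 mm in x, 160 in y, 6 thick, top at z 92 mm) on top of the box: metres that it stands open along the box's +y. 0 = closed over the bay (end stop), 0.135 = fully open over the control half. Starts 0.085 to 0.135 open. Slides with about 2 N and stays where it is left.
- cover_rib (a point): Middle of the outer (+y) face of the cover's upright push rib, 104 mm above the bench; moves with the cover, axes as the box. The aluminium rib stands on the cover's +y edge: 100 mm long (box x), 8 thick, top at z 116 mm. Pushing this face along the box's -y closes the cover. In the box frame it lies at x 80, y 80 mm when closed.
- resin_jar_mid (a point): Centre of a loose amber jar with black lid, 60 mm across, 110 mm high, standing on the bench; must not be disturbed.
- rinse_cup_mid (a point): Centre (half-way up) of a loose white cup, 70 mm across, 75 mm high, standing on the bench; must not be disturbed.
- spool_mid (a point): Centre of a loose grey printed spool, 44 mm across, 56 mm high, standing on the bench; must not be disturbed.
Mind the look-alikes: they are no part of the job. There is more than one size of the tray; the job needs the larger.

How it is judged:
By the outcome, as a careful person would: the job done as asked, in the order asked, and still so for the second after the job is handed in, with the robot touching nothing.
It also fails if it takes over 48 s, if anything falls off the work surface, if the arm or the gripper's body presses on something with over 40 N, if the wrist force passes 120 N, or if a joint passes its speed limit or range.

## Working session

There is one attempt and no reset: what is moved stays moved. The work goes in short steps, each a Python script; the robot and the scene stay as the last script left them, time stands still between calls to the robot, and variables do not carry over. Pictures are saved under pics/ and viewed, and the job is handed in when it is done.

```bash
ls; mkdir -p pics; python3 - <<'E'
from bench import *
import cv2
print(current_clock())
for n in ["top","side"]:
    c=capture(n); cv2.imwrite(f"pics/{n}0.png",c["image"])
    for q in ["curebox","tray","cover","resin_jar_mid","rinse_cup_mid","spool_mid"]:
        print(n,q,[(d["xy"],round(d["conf"],2)) for d in spot_in(n,q)])
E
```

```text
pics
0.0
top curebox [([307.9, 146.8], 0.94)]
top tray [([346.4, 178.4], 0.89), ([354.9, 283.1], 0.64), ([283.0, 141.9], 0.36)]
top cover [([282.8, 139.7], 0.83), ([309.0, 150.2], 0.66)]
top resin_jar_mid []
top rinse_cup_mid [([411.3, 117.7], 0.93)]
top spool_mid [([427.1, 179.5], 0.77)]
side curebox [([347.2, 211.9], 0.89), ([270.9, 198.5], 0.16)]
side tray [([349.2, 243.3], 0.89), ([258.9, 287.7], 0.71)]
side cover [([337.6, 185.0], 0.78), ([345.7, 241.3], 0.64)]
side resin_jar_mid [([268.7, 200.3], 0.61)]
side rinse_cup_mid [([437.6, 257.9], 0.76)]
side spool_mid [([398.2, 295.3], 0.56)]
```

View pics/top0.png

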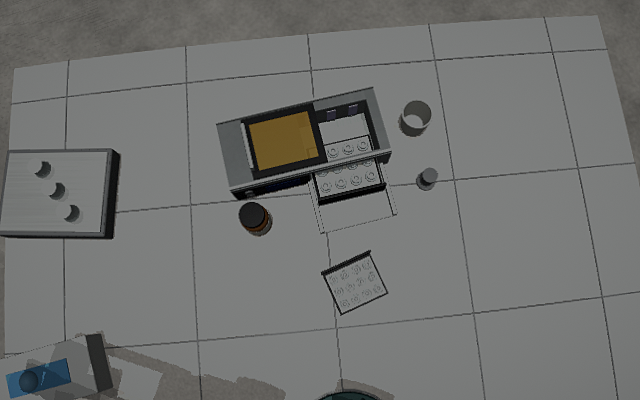

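View pics/side0.png

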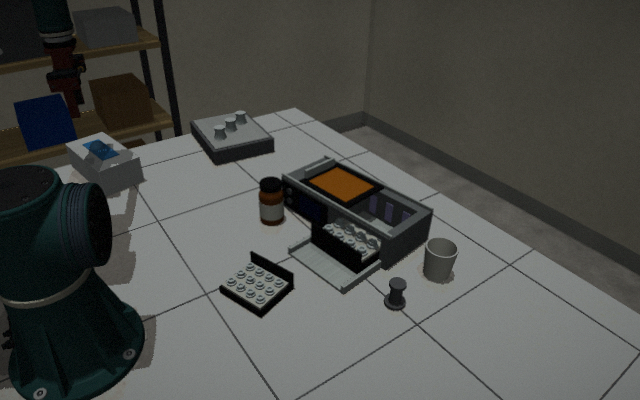

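The top view shows the box at (308,147). The larger tray is in its bay at (346,178), with its front plate at about (350,195). The look-alike small tray is loose at (355,283). The cover is at (283,140) with its rib at (247,145). The jar is at (255,218), the cup at (415,117) and the spool at (428,179). Next I'll measure these with depth.

```bash
cat > h.py <<'E'
import numpy as np, cv2
from bench import *
def cloud(c):
    K=c["intrinsics"];k1=float(c["k1"]);z=c["range_z"].astype(float)
    v,u=np.mgrid[0:z.shape[0],0:z.shape[1]]
    pts=np.stack([u.ravel(),v.ravel()],1).astype(float)[:,None]
    n=cv2.undistortPoints(pts,K,np.array([k1,0,0,0,0.])).reshape(-1,2)
    P=np.c_[n*z.reshape(-1,1),z.ravel()]
    W=(P-c["t"])@c["R"]
    W[z.ravel()<=0]=np.nan
    return W.reshape(z.shape+(3,))
def proj(c,X):
    X=np.atleast_2d(X)
    r,_=cv2.Rodrigues(np.asarray(c["R"],float))
    p,_=cv2.projectPoints(np.asarray(X,float),r,np.asarray(c["t"],float),c["intrinsics"],np.array([float(c["k1"]),0,0,0,0]))
    return p.reshape(-1,2)
E
python3 - <<'E'
from h import *
c=capture("top"); W=cloud(c); np.save("W0.npy",W)
im=c["image"]; 
cv2.imwrite("pics/crop1.png",cv2.resize(im[75:255,200:450],None,fx=3.2,fy=3.2,interpolation=cv2.INTER_CUBIC)[:600,:800])
z=W[...,2]
reg=np.zeros(z.shape,bool);reg[80:240,205:400]=1
print("cam",-c["R"].T@c["t"])
for lo,hi in [(.0,.01),(.055,.07),(.078,.09),(.0885,.097),(.108,.122)]:
    m=reg&(z>lo)&(z<hi); print(lo,hi,m.sum(),np.nanmedian(W[m],0))
m=reg&(z>.078)&(z<.097)
p=W[m][:,:2].astype(np.float32); print(cv2.minAreaRect(p), cv2.boxPoints(cv2.minAreaRect(p)))
m=reg&(z>.106)&(z<.122)
p=W[m][:,:2].astype(np.float32); print(cv2.minAreaRect(p), cv2.boxPoints(cv2.minAreaRect(p)))
for (u,v) in [(353,197),(350,195),(255,215),(411,118),(427,176),(346,270),(247,145),(283,140),(230,150)]: print((u,v),W[v,u])
v=np.zeros(z.shape+(3,),np.uint8); v[...]=np.clip(z/.13*255,0,255)[...,None]
cv2.imwrite("pics/z1.png",cv2.resize(cv2.applyColorMap(v[75:255,200:450,0].copy(),cv2.COLORMAP_JET),None,fx=3.2,fy=3.2,interpolation=cv2.INTER_NEAREST))
E
```

```text
cam [0.2975646  0.01136036 1.1060031 ]
0.0 0.01 7496 [ 0.55207215 -0.01958608  0.00228626]
0.055 0.07 691 [ 0.55437357 -0.03305443  0.06284405]
0.078 0.09 5501 [0.64745588 0.07652099 0.08570097]
0.0885 0.097 5000 [0.6476431  0.0668554  0.09109904]
0.108 0.122 571 [0.50216369 0.14843492 0.11058938]
((0.6094343066215515, 0.025334641337394714), (0.25305062532424927, 0.3515179753303528), 8.212833404541016) [[ 0.45909935  0.18121688]
 [ 0.5093139  -0.16669603]
 [ 0.75976926 -0.1305476 ]
 [ 0.70955473  0.21736531]]
((0.5744555592536926, 0.16147759556770325), (0.21900328993797302, 0.05248790979385376), 8.23757266998291) [[0.46232355 0.1717616 ]
 [0.46984386 0.11981524]
 [0.6865876  0.15119359]
 [0.67906725 0.20313996]]
(353, 197) [ 0.52816557 -0.06577617  0.01352212]
(350, 195) [ 0.52702983 -0.05774447  0.04269103]
(255, 215) [0.49032646 0.14096217 0.10931743]
(411, 118) [ 0.70437335 -0.22140416  0.0027216 ]
(427, 176) [ 0.5499247  -0.22704283  0.05532315]
(346, 270) [ 0.3691079  -0.03329242  0.02119726]
(247, 145) [0.63601476 0.14653305 0.11839161]
(283, 140) [0.64851735 0.07351798 0.09171944]
(230, 150) [0.63952234 0.18765693 0.08658555]<stdin>:15: RuntimeWarning: invalid value encountered in cast
```

View pics/crop1.png

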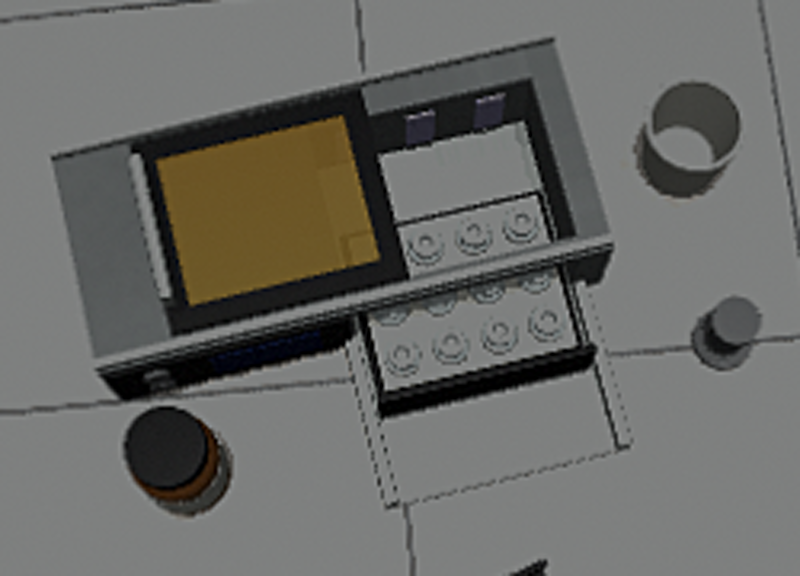

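View pics/z1.png

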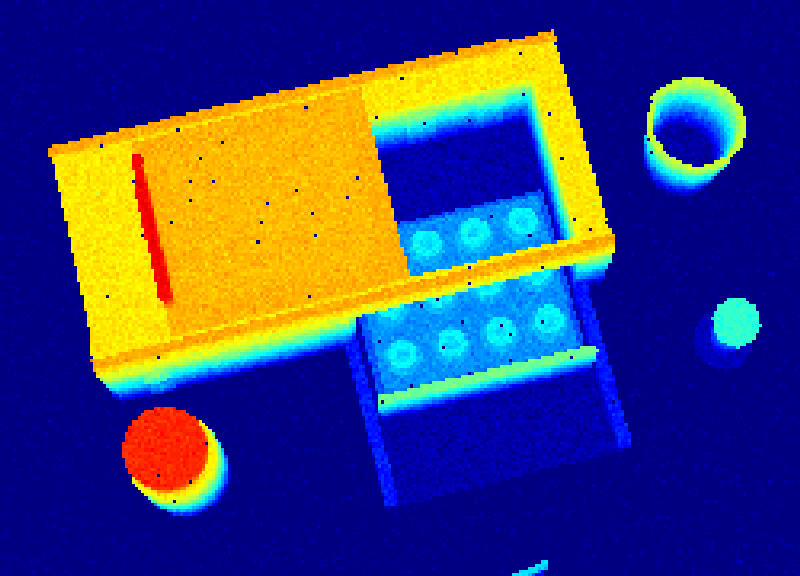

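Depth agrees with the description: rib top at about 116–118 mm, plate top at about 63 mm, box top at 85 mm. Candidates for the tray:
- (346,178) in the bay with a wide plate: the larger one, chosen.
- (355,283) loose on the bench: the smaller look-alike, left alone.

Next is the precise fit of the box.

```bash
cat > fit.py <<'E'
from h import *
def fitbox(W):
    z=W[...,2]; reg=np.zeros(z.shape,bool);reg[80:240,205:400]=1
    m=reg&(z>.082)&(z<.098)
    n,l,s,_=cv2.connectedComponentsWithStats(m.astype(np.uint8))
    m=l==1+np.argmax(s[1:,4])
    m=cv2.morphologyEx(m.astype(np.uint8),cv2.MORPH_CLOSE,np.ones((3,3)))>0
    p=W[m&reg&(z>.082)&(z<.098)][:,:2].astype(np.float32)
    r=cv2.minAreaRect(p); return r,cv2.boxPoints(r)
E
python3 - <<'E'
from fit import *
W=np.load("W0.npy"); z=W[...,2]; r,b=fitbox(W); print(r);print(b)
c0=np.array(r[0]); 
# long axis = y
e=max([(b[1]-b[0]),(b[2]-b[1])],key=np.linalg.norm); e=e/np.linalg.norm(e); e=e*np.sign(e[1])
ex=np.array([e[1],-e[0]]); yaw=np.arctan2(ex[1],ex[0])
O=c0-ex*.080-e*.075
print("yaw",yaw,"O",O)
B=(W[...,:2]-O)@np.c_[ex,e]
reg=np.zeros(z.shape,bool);reg[80:255,205:450]=1
def st(m,name): 
    q=B[m&reg]; print(name,m.sum(),np.percentile(q,[2,50,98],axis=0).round(4).tolist())
x,y=B[...,0],B[...,1]
st((z>.106)&(z<.125)&(x>0),"rib")
st((z>.088)&(z<.096)&(x>.02)&(x<.14),"cover")
st((z>.058)&(z<.07)&(x<-.01)&(abs(y)<.09),"plate")
st((z>.1)&(x<-.01),"jar")
st((z>.05)&(z<.07)&(y<-.12),"spool"); st((z>.06)&(z<.085)&(y<-.12),"cup")
st((z>.014)&(z<.03)&(x<-.01)&(abs(y)<.1),"rails")
st((abs(z-.085)<.0025)&(x>.0)&(x<.16),"top"); st((abs(z-.093)<.003)&((x<.012)|(x>.15))&(x>-.01)&(x<.17),"guides")
np.save("box.npy",[O[0],O[1],yaw])
E
```

```text
((0.6545524597167969, 0.03200307488441467), (0.16183455288410187, 0.3512081801891327), 8.212833404541016)
[[ 0.5493799   0.19424713]
 [ 0.5995502  -0.15335914]
 [ 0.75972503 -0.13024098]
 [ 0.70955473  0.2173653 ]]
yaw 0.14334098 O [ 0.58608672 -0.05365579]
rib 191 [[0.0304, 0.1891], [0.0757, 0.1929], [0.1271, 0.1971]]
cover 3644 [[0.0223, 0.0392], [0.0789, 0.1139], [0.1374, 0.1889]]
plate 220 [[-0.0599, -0.0701], [-0.0569, 0.0008], [-0.0534, 0.0703]]
jar 562 [[-0.0878, 0.1902], [-0.0641, 0.2138], [-0.0398, 0.2385]]
spool 381 [[-0.0734, -0.2099], [0.046, -0.1768], [0.1074, -0.1497]]
cup 293 [[0.0444, -0.2121], [0.081, -0.1849], [0.1097, -0.1475]]
rails 2503 [[-0.1177, -0.0872], [-0.0592, 0.0033], [-0.0121, 0.0858]]
top 3182 [[0.0011, -0.0978], [0.0871, 0.129], [0.1537, 0.2472]]
guides 910 [[0.0017, -0.0917], [0.009, 0.0813], [0.1594, 0.2443]]
```

```bash
cat > g.py <<'E'
from h import *
from scipy.spatial.transform import Rotation as R
O=np.load("box.npy"); yaw=O[2]
def w(x,y,z): c,s=np.cos(yaw),np.sin(yaw); return [float(O[0]+c*x-s*y),float(O[1]+s*x+c*y),float(z)]
def inb(p): c,s=np.cos(yaw),np.sin(yaw); d=np.array(p[:2])-O[:2]; return np.array([c*d[0]+s*d[1],-s*d[0]+c*d[1],p[2]])
def q(a): # tool x at angle a in box frame, tool z down
    a=a+yaw; x=np.array([np.cos(a),np.sin(a),0]); zz=np.array([0,0,-1.]); return R.from_matrix(np.c_[x,np.cross(zz,x),zz]).as_quat().tolist()
E
python3 - <<'E'
from g import *
for a in (np.pi/2,-np.pi/2): print(a,inverse_kinematics(w(-.1,0,.2),q(a)),inverse_kinematics(w(-.012,0,.035),q(a)))
for a in (0,np.pi): print(a,inverse_kinematics(w(.08,.23,.16),q(a)),inverse_kinematics(w(.08,.09,.1),q(a)))
print(R.from_quat(current_orientation()).as_matrix().round(2).tolist())
E
```

```text
1.5707963267948966 [-2.79134805e-01  2.27485138e-01  1.76691040e+00 -4.44089210e-16
  1.14719712e+00 -1.99327211e+00] [-2.15853745e-01  5.52634844e-01  1.73827469e+00 -4.44089210e-16
  8.50683123e-01 -1.92999105e+00]
-1.5707963267948966 [-2.79134805e-01  2.27485138e-01  1.76691040e+00 -4.44089210e-16
  1.14719712e+00  1.14832055e+00] [-2.15853745e-01  5.52634844e-01  1.73827469e+00 -4.44089210e-16
  8.50683123e-01  1.21160161e+00]
0 [ 1.80454128e-01  4.98379429e-01  1.44383977e+00 -4.44089210e-16
  1.19937346e+00  3.71131534e-02] [-3.38465360e-02  5.55020038e-01  1.51022044e+00 -4.44089210e-16
  1.07635217e+00 -1.77187511e-01]
3.141592653589793 None [-3.38465360e-02  5.55020038e-01  1.51022044e+00 -4.44089210e-16
  1.07635217e+00  2.96440514e+00]
[[0.28, 0.96, -0.0], [0.96, -0.28, 0.0], [0.0, -0.0, -1.0]]
```

```bash
python3 - <<'E'
from g import *
A=q(-np.pi/2)
move_ptp(w(-.095,0,.22),A); move_gripper(.06)
servo_line(w(-.095,0,.036),A,rate=.15)
print(current_clock(),inb(current_position()),current_force())
r=servo_line(w(-.055,0,.036),A,rate=.04,contact_N=1.5)
print("contact",r,inb(current_position()),current_force(),current_clock())
c=capture("side"); cv2.imwrite("pics/s2.png",c["image"][100:340,180:500].repeat(2,0).repeat(2,1))
c=capture("top"); cv2.imwrite("pics/t2.png",cv2.resize(c["image"][75:255,200:450],None,fx=3.2,fy=3.2))
E
```

```text
5.3 [-0.09446105 -0.00023854  0.03660227] [1.00763221 0.09433747 0.03268499]
contact True [-6.77458085e-02 -9.55505196e-05  3.58321501e-02] [ 0.69552097 -0.29229838 -0.22949712] 5.9833
```

View pics/s2.png

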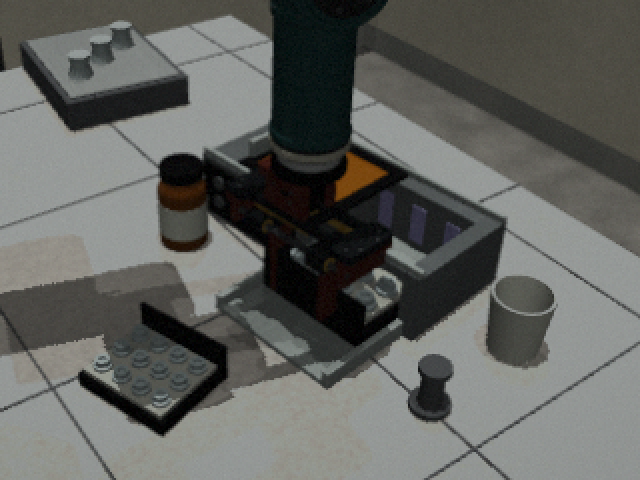

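Both fingertips are on the large tray's plate (about (330,290) in this crop), and the jar, spool and cup are clear. I'll push until it meets the stop.

```bash
python3 - <<'E'
from g import *
A=q(-np.pi/2)
r=servo_line(w(-.025,0,.036),A,rate=.04,contact_N=15)
print("push",r,inb(current_position()),current_force(),current_clock())
if not r:
    r=servo_line(w(.002,0,.036),A,rate=.02,contact_N=15)
    print("stop",r,inb(current_position()),current_force(),current_clock())
c=capture("side"); cv2.imwrite("pics/s3.png",c["image"][100:340,180:500].repeat(2,0).repeat(2,1))
E
```

```text
push False [-0.02473783 -0.00011324  0.03617821] [ 0.41284292 -0.569036    0.6919368 ] 7.3417
stop True [-0.01062028  0.00024574  0.03531918] [ 0.29044658  0.14852584 -0.14665688] 8.2167
```

View pics/s3.png

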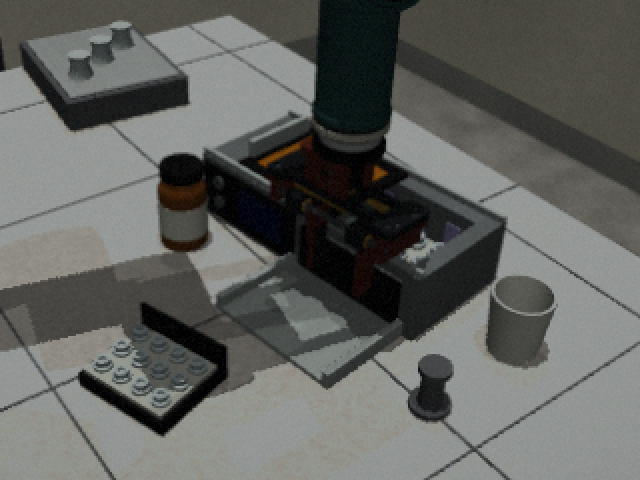

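It stopped at x = −10.6 mm, which is flush with the 10 mm pad half-width. The force has relaxed though, so I'll press once more to confirm the hard stop, then back off and look.

```bash
python3 - <<'E'
from g import *
A=q(-np.pi/2)
r=servo_line(w(.002,0,.036),A,rate=.015,contact_N=18)
print("stop",r,inb(current_position()),current_force(),current_clock())
servo_line(w(-.06,0,.036),A,rate=.1)
servo_line(w(-.06,0,.24),A,rate=.2)
move_ptp(w(.08,.235,.24),q(0))
print(current_clock())
c=capture("top"); W=cloud(c);z=W[...,2]
cv2.imwrite("pics/t4.png",cv2.resize(c["image"][75:255,200:450],None,fx=3.2,fy=3.2))
c=capture("side"); cv2.imwrite("pics/s4.png",c["image"][100:340,180:500].repeat(2,0).repeat(2,1))
cc,s=np.cos(yaw),np.sin(yaw);d=W[...,:2]-O[:2];x=cc*d[...,0]+s*d[...,1];y=-s*d[...,0]+cc*d[...,1]
S=cloud(c);z=S[...,2];d=S[...,:2]-O[:2];x=cc*d[...,0]+s*d[...,1];y=-s*d[...,0]+cc*d[...,1]
m=(z>.025)&(z<.055)&(abs(y)<.065)&(x>-.1)&(x<.03);print("face side",m.sum(),np.percentile(x[m],[5,50,95]))
for lo,hi in[(-.065,-.03),(-.02,.02),(.03,.065)]:
    k=m&(y>lo)&(y<hi);print(lo,np.median(x[k]))
m=(z>.02)&(z<.08)&(y>.1)&(y<.17)&(x>-.03)&(x<.03);print("box front",m.sum(),np.median(x[m]))
E
```

```text
stop True [-0.01093596  0.00076126  0.03459389] [0.72116713 0.27863036 0.36690135] 8.8083
11.6667
face side 477 [-8.31475761e-05  1.52818477e-03  2.40862965e-02]
-0.065 0.0015821955616392063
-0.02 0.0015723291911975473
0.03 0.0015234218009897561
box front 424 -0.0022602705277771137
```

View pics/s4.png

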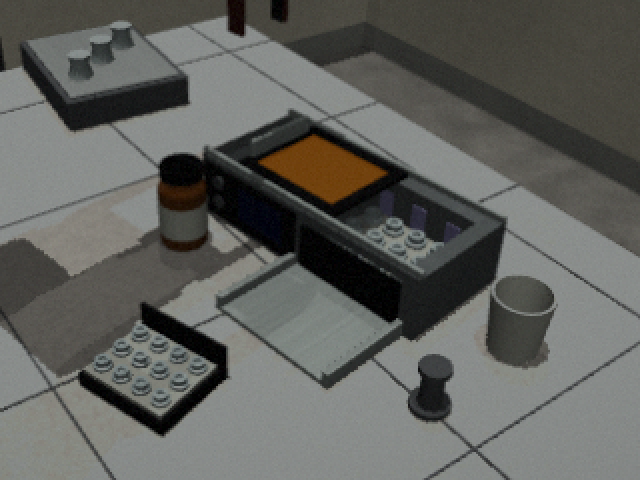

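View pics/t4.png

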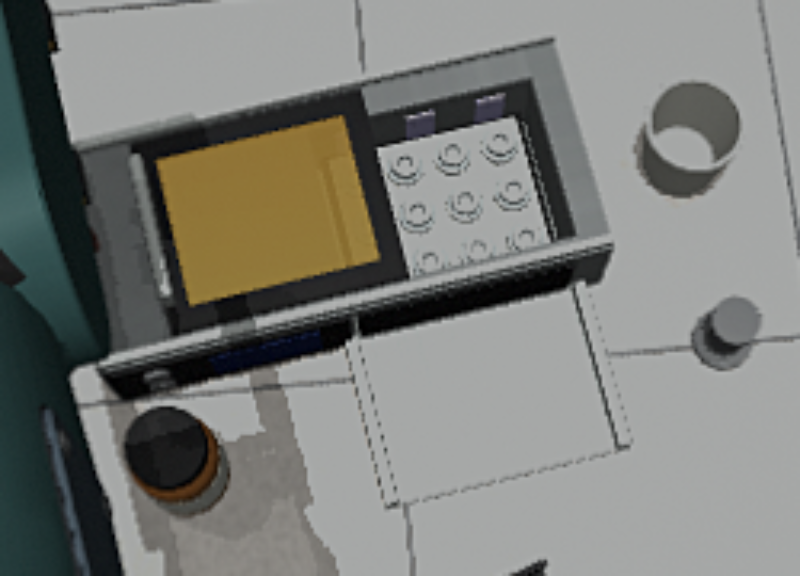

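The tray face is flush and square: x is 1.5–1.6 mm across its width, within calibration error, and it was against the stop. Now the cover.

```bash
python3 - <<'E'
from g import *
A=q(0)
r=servo_line(w(.08,.235,.103),A,rate=.12,contact_N=8)
print(r,inb(current_position()))
if not r:
    r=servo_line(w(.08,.19,.103),A,rate=.04,contact_N=1.2)
    print("contact",r,inb(current_position()),current_clock())
    r=servo_line(w(.08,.11,.103),A,rate=.05,contact_N=12)
    print("push",r,inb(current_position()),current_clock())
    if not r:
        r=servo_line(w(.08,.078,.103),A,rate=.025,contact_N=15)
        print("stop",r,inb(current_position()),current_clock())
        r=servo_line(w(.08,.076,.103),A,rate=.015,contact_N=15)
        print("stop2",r,inb(current_position()),current_clock())
c=capture("side"); cv2.imwrite("pics/s5.png",c["image"][100:340,180:500].repeat(2,0).repeat(2,1))
E
```

```text
False [0.08072102 0.23503206 0.10385334]
contact True [0.07967871 0.20539608 0.10255048] 13.8
push False [0.08022417 0.11003295 0.10317881] 15.8833
stop True [0.08007396 0.09156603 0.1028374 ] 16.725
stop2 True [0.07960441 0.09161074 0.10231589] 17.2417
```

View pics/s5.png

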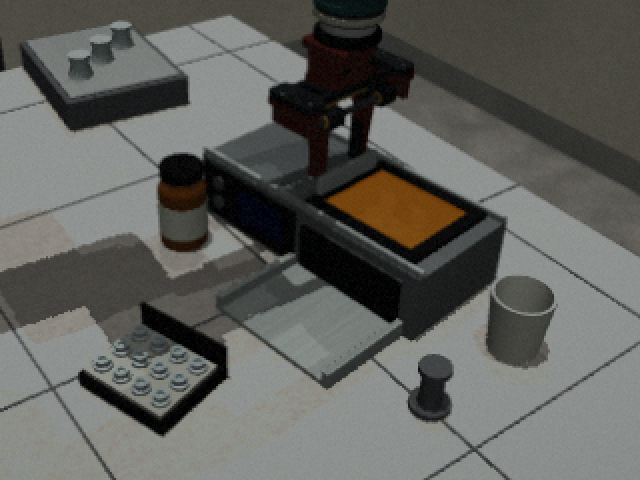

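The cover is at its end stop: rib face at about y 81 mm, with 80 expected, and the hard stop met twice. I'll retreat and check.

```bash
python3 - <<'E'
from g import *
A=q(0)
servo_line(w(.08,.14,.103),A,rate=.1)
servo_line(w(.08,.16,.25),A,rate=.2)
move_ptp([.167,.576,.25],q(0.9))
print(current_clock(),current_force())
c=capture("top"); W=cloud(c);z=W[...,2];W0=np.load("W0.npy")
cv2.imwrite("pics/t6.png",cv2.resize(c["image"][75:255,200:450],None,fx=3.2,fy=3.2))
cc,s=np.cos(yaw),np.sin(yaw)
def bx(W): d=W[...,:2]-O[:2]; return cc*d[...,0]+s*d[...,1],-s*d[...,0]+cc*d[...,1]
x,y=bx(W)
m=(z>.106)&(z<.125)&(x>.02)&(x<.14)&(y>0)&(y<.25);print("rib",m.sum(),np.percentile(y[m],[2,50,98]))
m=(z>.088)&(z<.096)&(x>.02)&(x<.14)&(abs(y-.05)<.2);print("cover",np.percentile(y[m],[1,99]))
for n,W_ in (("before",W0),("now",W)):
    x,y=bx(W_);zz=W_[...,2]
    for k,m in (("jar",(zz>.1)&(x<-.01)&(x>-.12)&(y>.17)&(y<.26)),("spool",(zz>.05)&(zz<.065)&(abs(y+.19)<.05)&(abs(x+.05)<.05)),("cup",(zz>.065)&(zz<.085)&(abs(y+.18)<.06)&(abs(x-.08)<.06))):
        print(n,k,m.sum(),x[m].mean().round(4),y[m].mean().round(4))
c=capture("side"); cv2.imwrite("pics/s6.png",c["image"][100:340,180:500].repeat(2,0).repeat(2,1))
S=cloud(c);z=S[...,2];x,y=bx(S)
m=(z>.025)&(z<.055)&(abs(y)<.065)&(x>-.1)&(x<.03);print("face",np.median(x[m]))
E
```

```text
21.175 [0.15401795 0.27410867 0.49203911]
rib 184 [0.07258817 0.07641345 0.08034398]
cover [-0.07919436  0.19618248]
before jar 549 -0.0642 0.2139
before spool 176 -0.0597 -0.1726
before cup 247 0.0789 -0.1814
now jar 548 -0.0642 0.2139
now spool 173 -0.0598 -0.1726
now cup 246 0.079 -0.1816
face 0.0016617521423178752
```

View pics/t6.png

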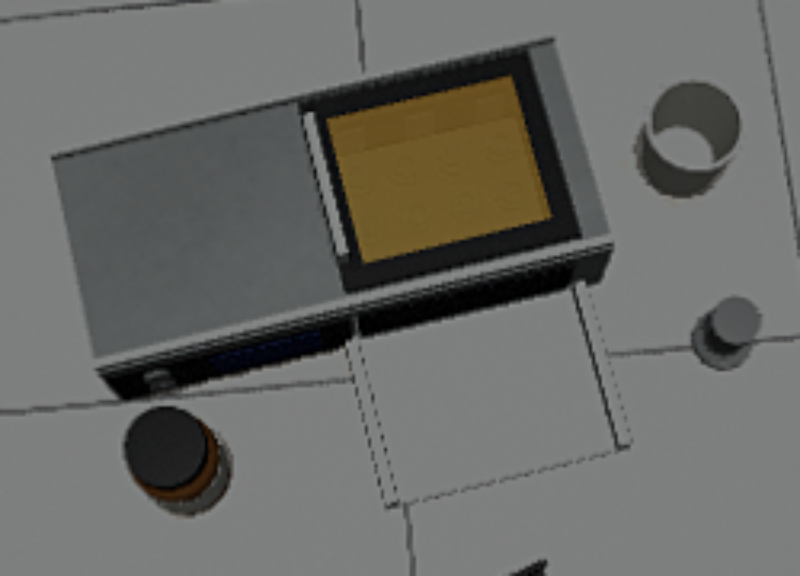

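View pics/s6.png

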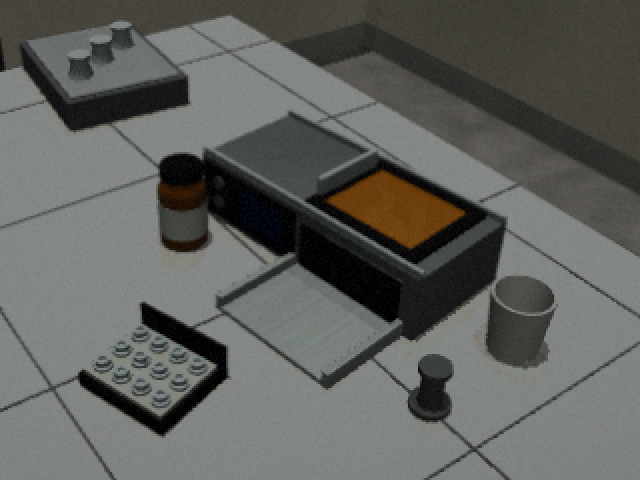

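Both views show the cover closed over the bay, the tray flush, and the jar, cup and spool where they were. The rib's outer face is at y 80 mm, as expected for closed.

```bash
python3 -c "
from bench import *
close_job(); print(current_clock())"
```

```text
the job is handed in; nothing more can be done
the job is handed in; nothing more can be done
```

The curing box is ready to run, and I've handed the job in. I pushed the larger tray home into its bay with the fingertips, then pushed the sliding cover closed by its rib. The clock read about 21 s at my last check, and the arm was clear of everything.

- **Tray:** It met the back stop twice at the same position. The side camera put its face 1.6 mm inside the fitted front plane, and it was square when checked across its width.
- **Cover:** It met its end stop twice, and the top camera put the rib's outer face at y 80 mm, which is the closed position.
- **Jar, cup and spool:** None had moved by more than 0.2 mm. The small look-alike tray was not touched.

**One disagreement:** the side camera read the box's own front about 2 mm in front of that plane, so the tray face looked about 4 mm deeper than the box. I put this down to calibration error and the parts on the control panel, because the tray was hard against its stop.

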